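Shim block back into the packer rack

ROBOT

A 7-joint arm with a two-finger parallel gripper is mounted at the origin on the work surface. World frame = base frame: x ahead of the robot, y to its left, z up, the work surface at z = 0. Lengths are in mm, angles in rad, forces in N, time in s.
With the tool pointing down it reaches from about 400 to 875 mm from the base axis. Payload 4.4 kg.
Tool frame: the origin (TCP) lies midway between the tips of the shut fingers; the grasp point (between the pads) lies grasp_offset behind it (grasp_offset is the distance from the TCP to the grasp point, in mm); z points along the fingers, y is the line along which they close (so a half turn about z gives the same grasp; the last joint's range is limited). The gripper opens to 85 mm and grips with 20 to 120 N. Pads are 22 mm wide; open, the fingers measure 114 mm over their backs; the gripper's body (76 mm by 85 mm) begins 54 mm behind the grasp point. The pads swing forward as they close: fully open they stand 13 mm farther back than shut.
Start: joints at [-1.344, 0.628, 0.038, 1.517, -0.027, 0.996, -0.02], TCP at [187.587, 622.358, 193.913] pointing down, gripper open.
Joint ranges: [-3.06, 3.06], [-0.37, 2.12], [-1.25, 1.32], [0.18, 2.47], [-1.1, 4.24], [0.23, 1.98], [-2.94, 2.94]. Speed limits (rad/s): [2.57, 2.57, 3.14, 3.14, 3.14, 3.14, 3.14].

INTERFACE

Orientations are given as [roll, pitch, yaw] about the fixed x, y, z axes, in that order (R = Rz(yaw) Ry(pitch) Rx(roll)).
In Python, from cell import * gives the robot as it stands. The module is installed in compiled form; this text tells all that it offers.
- The arm moves only by the shell command python3 -m jog 'ROWS'. ROWS is a JSON object of lists of equal length, an entry for each row: "angular": the turn, a rotation vector about the tool's x, y, z in degrees, a list of three; "travel": the shift along the tool's x, y, z in cm, a list of three; "fingers": the closure, from 0 (fully open) to 1 (shut). In form: {"angular": [[rx, ry, rz], ...], "travel": [[tx, ty, tz], ...], "fingers": [fingers, ...]}. A call has 1 to 5 rows; each row is the pose to reach, as a shift and turn from the pose commanded when the call began, along the tool's axes at that moment; what a row does not reach only later rows make up. A row lasts 1/8 s, in which the tool goes at most 62.5 mm and 10.7 degrees, less where a joint would pass 70% of its speed; a pose out of reach is approached as far as the arm can. A call with a gripper value outside its range is refused whole. The fingers move at their own pace and stop on an object; the grip force is fixed at half the most. Time passes only in rows, so rows that repeat a pose let the fingers close. It gives the time, the measured TCP pose, the force and the opening at its end, in the units of the state.
- read_state(): the state, without advancing time (a new reading comes with each control period).
- get_image(name): name is "scene" or "side" or "wrist"; returns the picture (384x512x3 uint8, red, green, blue); there is no depth.
- camera_model(name): a dict with "mtx" (3x3 intrinsics, pixels), "k1" (the pictures are not rectified: a ray, as slopes to the right and down, at radius r is drawn at 1 + k1 r^2 times it, then the intrinsics apply), "T" (4x4, takes a point from camera to world coordinates). Camera axes: x right, y down, z forward; pixel columns grow to the right and rows downward; lengths in mm; the calibration is good to about 2 mm. A picture is of the moment at which its call begins: read the wrist's pose just before it. camera_model takes no time and is no camera call; for the wrist camera it gives the pose at the moment of the call.
- finish_job(): hands the job in, once; it reports no verdict.
The state is a dict: "clock": time; "qpos": joint angles; "qd": joint speeds; "tau": joint torques, N m; "eef_pos": TCP position; "tool_rot": TCP orientation; "force": force on the tool from outside, world axes, zero at the start; "torque": the same for the moment, N m; "width": finger opening in mm.
Only numpy, scipy, OpenCV 4.12 (cv2) and the standard library are available. Lean on these libraries where they do the work, as an engineer would, in place of code of your own. Each camera call takes 0.05 s, during which the arm holds its last target. There are 200 camera calls.

TASK

Take the wooden shim block off the table, set it down upright in the packer rack, square beside the blue packer and between it and the orange sliding stop, lowering it onto the rack rather than dropping it. Then let go and push the stop towards the rack's end wall until stop, wooden block, blue packer and wall stand snug together, both blocks upright, and move clear. Do not knock the blue packer over.

Things in the scene. Friction and masses are not known exactly. Their poses are not given: they have to be found in the camera images.
- wood_shim: the wooden (mid-brown) shim block, standing upright on the table; 50 (its x) x 28 (its y) x 90 mm high, about 0.09 kg; origin at the centre of its underside, z up. Two plastic packers of the same size and shape, one green and one black, stand near it on the table, in any order; they are not wanted.
- blue_packer: the blue plastic packer, a loose block of the same 50 (x) x 28 (y) x 90 mm size, about 0.11 kg, already standing in the rack close to the end wall (0 to 4 mm from it), its axes along the rack's; origin at the centre of its underside
- rack: light aluminium rack, fixed to the table: flat base 80 (x) x 220 (y) x 10 mm thick, without side walls; blocks stand on it, 10 mm above the table. Upright end wall at its +y end, 70 mm wide, 12 thick, top 100 mm above the table, inner face at rack y = +98 mm. Origin at the centre of the base's underside; x across, y along it towards the wall, z up.
- stop (a joint): orange end stop: travel in m along the rack's +y, towards the wall. Upright plate 60 wide (x), 10 thick (y), 12 to 82 mm above the table, on the rack's centre line; its block-side face is at rack y = -30 mm + travel, its back face 10 mm behind. Starts at 12 to 35 mm; about 2 N of drag, stays where left; pushed on its back face. Travel is 72 mm with both blocks tight against the wall.
Not all that is in view belongs to the job. There is more than one size of the wood_shim; the job needs the smaller. Leave any red look-alike of the rack alone.

How it is judged:
By the outcome, as a careful person would: the job done as asked, in the order asked, and still so for the second after the job is handed in, with the robot touching nothing.
It also fails if it takes over 53 s, if anything falls off the work surface, if the arm or the gripper's body presses on something with over 40 N, if the wrist force passes 120 N, or if a joint passes its speed limit or range.

## Working session

There is one attempt and no reset: what is moved stays moved. The work goes in short steps, Python scripts to look and compute and a shell command to move; the robot and the scene stay as the last step left them, time stands still between calls to the robot, and variables do not carry over. Pictures are saved under pics/ and viewed, on a budget of 10 in all, crops included, one or two more only if the job needs it, and the job is handed in when it is done.

```bash
mkdir -p pics
cat > h.py <<'E'
from cell import *
import numpy as np, cv2
def save(n,f):
    im=get_image(n); cv2.imwrite('pics/'+f,im[:,:,::-1]); return im
def cast(cm,uv,z):
    K,k1,T=np.array(cm['mtx']),cm['k1'],np.array(cm['T'])
    p=cv2.undistortPoints(np.array(uv,float).reshape(-1,1,2),K,np.array([k1,0,0,0.]))[:,0]
    d=np.c_[p,np.ones(len(p))]@T[:3,:3].T; o=T[:3,3]
    return o+d*((z-o[2])/d[:,2])[:,None]
def proj(cm,P):
    K,k1,T=np.array(cm['mtx']),cm['k1'],np.array(cm['T'])
    c=(np.atleast_2d(P)-T[:3,3])@T[:3,:3]
    return cv2.projectPoints(c,np.zeros(3),np.zeros(3),K,np.array([k1,0,0,0.]))[0][:,0]
E
python3 - <<'E'
from h import *
s=read_state(); print(s)
a=save('scene','sc0.png');b=save('side','si0.png');w=save('wrist','w0.png')
g=np.zeros((600,800,3),np.uint8)
cv2.imwrite('pics/both.png',np.vstack([np.hstack([cv2.resize(x,(400,300)) for x in (a,b)]),np.hstack([cv2.resize(w,(400,300)),g[:300,:400]])])[:,:,::-1])
for n in('scene','side','wrist'):
    c=camera_model(n);print(n,np.round(c['mtx'],1).tolist(),c['k1'],np.round(c['T'],3).tolist())
E
```

```text
{'clock': 0.0, 'qpos': array([-1.34379853,  0.62934085,  0.03843281,  1.51837403, -0.02700886,
        0.99627619, -0.02002223]), 'qd': array([ 0.00095564, -0.00053666, -0.00036553, -0.00041923, -0.00113155,
        0.00025782,  0.00030856]), 'tau': array([ 5.82205466e-04, -5.63414633e+01,  1.22614995e+00, -1.93449587e+01,
        1.09795562e-02,  1.04409456e-02,  1.99361023e-05]), 'eef_pos': array([187.37649874, 621.68503927, 192.99046547]), 'tool_rot': array([-3.13971189e+00,  1.18107202e-05,  2.84877507e+00]), 'force': array([-0.74714378,  0.69552395, -0.12976334]), 'torque': array([ 0.03012665, -0.023581  , -0.01812569]), 'width': 85.40131205540469}
scene [[386.6, 0.0, 252.8], [0.0, 386.6, 200.5], [0.0, 0.0, 1.0]] 0.04090486812392958 [[-0.879, 0.342, -0.333, 776.189], [0.477, 0.598, -0.644, 618.024], [-0.021, -0.724, -0.689, 684.821], [0.0, 0.0, 0.0, 1.0]]
side [[498.7, 0.0, 262.8], [0.0, 498.7, 198.2], [0.0, 0.0, 1.0]] 0.04763248934857372 [[0.974, -0.162, 0.159, 323.589], [-0.226, -0.632, 0.741, -784.447], [-0.019, -0.758, -0.652, 748.0], [0.0, 0.0, 0.0, 1.0]]
wrist [[309.9, 0.0, 260.4], [0.0, 309.9, 190.4], [0.0, 0.0, 1.0]] 0.020757068531787975 [[0.289, 0.921, 0.259, 121.734], [0.957, -0.279, -0.078, 641.708], [0.0, 0.271, -0.963, 373.05], [0.0, 0.0, 0.0, 1.0]]
```

View pics/both.png

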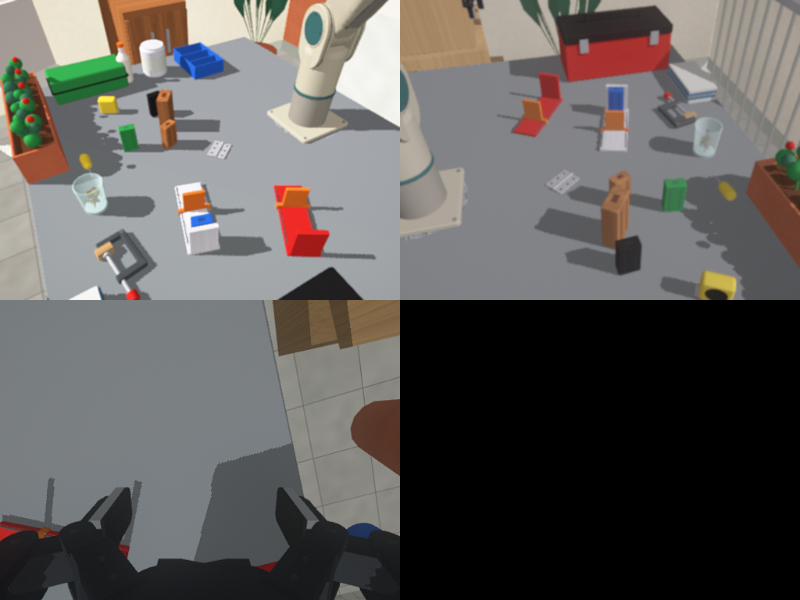

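Overview, in panel pixels (a panel is 1/1.28 of the full image). Scene view: green block (128,137), black (153,103), tall wood (165,108), short wood (168,133), light rack with blue and orange (197,215), red look-alike (300,220). Side view: tall wood (612,218), short wood (620,182). The shorter wood fits "smaller", so I'll confirm it in enlarged crops.

Run:
```python
import cv2,numpy as np
a=cv2.imread('pics/sc0.png');b=cv2.imread('pics/si0.png')
def c(im,x,y,w,h):return cv2.resize(im[y:y+h,x:x+w],(400,300),interpolation=cv2.INTER_CUBIC)
cv2.imwrite('pics/crop.png',np.vstack([np.hstack([c(a,150,100,120,90),c(a,205,225,120,90)]),np.hstack([c(b,230,210,160,120),c(b,225,100,120,90)])]))
```

```text
(no output)
```

View pics/crop.png

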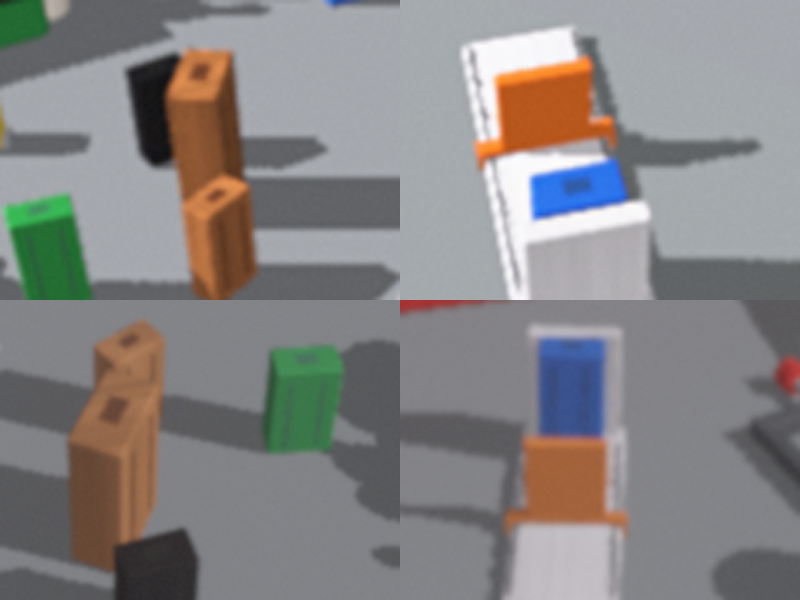

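Crops: small wood top is at scene full (215,158), clearly the shorter of the two wooden blocks; the tall one stands just behind it with black beyond. In the rack, blue stands against the wall, with the orange stop behind a gap. Now the rough poses.

Run:
```python
from h import *
A=camera_model('scene');B=camera_model('side')
sA=lambda L:[(150+x*.3,100+y*.3) for x,y in L]
rA=lambda L:[(205+(x-400)*.3,225+y*.3) for x,y in L]
sB=lambda L:[(230+x*.4,210+(y-300)*.4) for x,y in L]
rB=lambda L:[(225+(x-400)*.3,100+(y-300)*.3) for x,y in L]
def show(n,P):
    print(n,P[:,:2].round().tolist(),'mean',P[:,:2].mean(0).round(),'ang',[round(float(np.degrees(np.arctan2(*(P[i]-P[i-1])[[1,0]]))),1) for i in range(len(P))])
show('shimA',cast(A,sA([(185,203),(222,178),(250,186),(213,211)]),90))
show('shimB',cast(B,sB([(95,347),(148,323),(163,333),(112,357)]),90))
show('tallA',cast(A,sA([(167,97),(186,51),(233,51),(214,99)]),130))
show('tallB',cast(B,sB([(70,435),(100,385),(158,383),(128,437)]),130))
show('greenA',cast(A,sA([(6,210),(70,196),(76,207),(10,223)]),90))
show('blackB',cast(B,sB([(115,545),(185,530),(197,555),(125,570)]),90))
show('blueA',cast(A,rA([(531,178),(615,160),(628,195),(532,217)]),100))
show('blueB',cast(B,rB([(541,338),(604,338),(606,356),(540,356)]),100))
show('stopA',cast(A,rA([(496,72),(590,58),(592,68),(498,83)]),82))
show('stopB',cast(B,rB([(526,437),(607,437)]),82))
show('baseAfar',cast(A,rA([(462,45),(575,28)]),10))
show('wallB',cast(B,rB([(529,327),(622,327)]),100))
show('wallA',cast(A,rA([(527,236),(648,205)]),100))
```

```text
shimA [[523.0, -124.0], [486.0, -138.0], [472.0, -118.0], [509.0, -104.0]] mean [ 497. -121.] ang [-53.7, -158.7, 125.6, 20.6]
shimB [[474.0, -126.0], [519.0, -110.0], [527.0, -124.0], [483.0, -139.0]] mean [ 501. -125.] ang [126.0, 18.9, -59.1, -160.4]
tallA [[499.0, -205.0], [459.0, -259.0], [426.0, -240.0], [468.0, -184.0]] mean [ 463. -222.] ang [-34.5, -126.1, 149.7, 52.9]
tallB [[429.0, -242.0], [459.0, -203.0], [498.0, -211.0], [466.0, -253.0]] mean [ 463. -227.] ang [163.3, 52.8, -11.4, -127.3]
greenA [[643.0, -183.0], [596.0, -176.0], [596.0, -160.0], [646.0, -167.0]] mean [ 620. -171.] ang [-97.8, 170.9, 87.2, -7.1]
blackB [[444.0, -306.0], [491.0, -305.0], [492.0, -326.0], [445.0, -326.0]] mean [ 468. -316.] ang [94.0, 0.8, -85.1, -179.9]
blueA [[605.0, 244.0], [559.0, 256.0], [564.0, 279.0], [616.0, 266.0]] mean [586. 261.] ang [-116.3, 165.1, 76.8, -14.3]
blueB [[568.0, 271.0], [613.0, 259.0], [608.0, 234.0], [561.0, 247.0]] mean [587. 253.] ang [74.9, -15.0, -101.8, 165.1]
stopA [[583.0, 154.0], [528.0, 172.0], [531.0, 180.0], [585.0, 162.0]] mean [557. 167.] ang [-108.5, 161.4, 69.2, -17.9]
stopB [[533.0, 173.0], [588.0, 158.0]] mean [560. 166.] ang [165.3, -14.7]
baseAfar [[569.0, 65.0], [494.0, 90.0]] mean [532.  78.] ang [-18.3, 161.7]
wallB [[562.0, 289.0], [630.0, 271.0]] mean [596. 280.] ang [165.0, -15.0]
wallA [[623.0, 275.0], [558.0, 289.0]] mean [591. 282.] ang [-12.7, 167.3]
```

```bash
cat >> h.py <<'E'
from scipy.spatial.transform import Rotation as Ro
def plan(x,y,z,yawdeg):
    s=read_state(); R=Ro.from_euler('xyz',s['tool_rot'])
    t=R.inv().apply(np.array([x,y,z])-s['eef_pos'])/10
    r=(R.inv()*Ro.from_euler('xyz',[180,0,yawdeg],degrees=True)).as_rotvec(degrees=True)
    print('travel cm',t.round(2),'ang',r.round(2),'clock',s['clock'],'pos',s['eef_pos'].round(1),'rpy',np.degrees(s['tool_rot']).round(2),'w',round(s['width'],1))
E
python3 -c "
from h import *
try: print('go',grasp_offset)
except Exception as e: print(e)
plan(480,350,240,120);plan(543,113,240,74.5)"
```

```text
go 18.700000000000003
travel cm [-35.86 -17.59  -4.65] ang [-8.000e-02  3.000e-02  4.322e+01] clock 0.15 pos [187.4 621.9 193.2] rpy [-179.92   -0.    163.22] w 85.4
travel cm [-48.73 -38.46  -4.63] ang [-7.000e-02  6.000e-02  8.872e+01] clock 0.15 pos [187.4 621.9 193.2] rpy [-179.92   -0.    163.22] w 85.4
```

```bash
python3 -m jog '{"angular":[[0,0,9],[0,0,18],[0,0,27],[0,0,36],[0,0,43.2]],"travel":[[-6,-3,-1.5],[-12,-6,-3],[-18,-9,-4.6],[-24,-12,-4.6],[-30,-15,-4.6]],"fingers":[0,0,0,0,0]}'; python3 -c "
from h import *
plan(543,113,240,74.5)"
```

```text
clock: 0.78
eef_pos: [412.6, 409.8, 239.9]
tool_rot: [3.141, -0.0, 2.091]
force: [0.6, 0.6, -0.0]
width: 85.2
travel cm [-3.224e+01 -3.430e+00 -2.000e-02] ang [ 3.000e-02 -4.000e-02  4.529e+01] clock 0.775 pos [412.6 409.8 239.9] rpy [ 1.7996e+02 -2.0000e-02  1.1979e+02] w 85.2
```

```bash
python3 -m jog '{"angular":[[0,0,10],[0,0,20],[0,0,30],[0,0,39],[0,0,45.3]],"travel":[[-6,-0.7,0],[-12,-1.4,0],[-18,-2.1,0],[-24,-2.7,0],[-30,-3.4,0]],"fingers":[0,0,0,0,0]}'; python3 -m jog '{"angular":[[0,0,0],[0,0,0],[0,0,0]],"travel":[[0,0,0],[0,0,0],[0,0,0]],"fingers":[0,0,0]}'; python3 -c "
from h import *
c=camera_model('wrist');im=save('wrist','w1.png');np.save('w1.npy',c['T'])
cv2.imwrite('pics/w1b.png',cv2.resize(im[:,:,::-1],(800,600),interpolation=cv2.INTER_CUBIC))"
```

```text
clock: 1.4
eef_pos: [532.5, 132.8, 239.5]
tool_rot: [-3.142, -0.0, 1.301]
force: [1.5, 0.5, 0.1]
width: 85.3
clock: 1.78
eef_pos: [531.3, 136.4, 239.2]
tool_rot: [-3.14, -0.001, 1.307]
force: [-0.0, -0.6, 0.3]
width: 84.8
```

View pics/w1b.png

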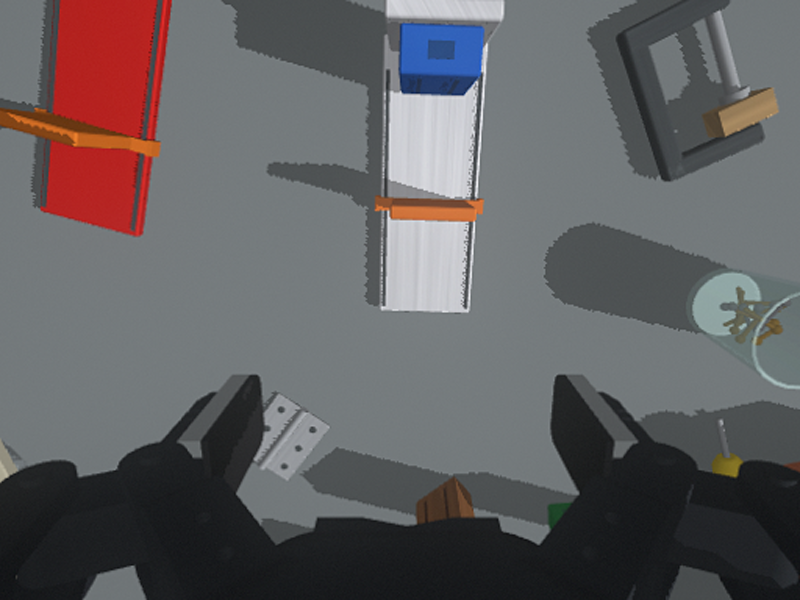

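Wrist view (800-px scale): rack near edge runs (381,310)-(469,312); orange stop is at row ~205; blue top spans (400,24)-(482,66), with the wall above at row 18. I'll measure those with masks.

```bash
cat > m1.py <<'E'
from h import *
c=camera_model('wrist');c['T']=np.load('w1.npy')
im=cv2.imread('pics/w1.png');hsv=cv2.cvtColor(im,cv2.COLOR_BGR2HSV).astype(int)
H,S,V=hsv[...,0],hsv[...,1],hsv[...,2]
xx=np.arange(512)[None]+0*H
def quad(m,z,n):
    m=m.astype(np.uint8); m=cv2.morphologyEx(m,cv2.MORPH_CLOSE,np.ones((9,9)))
    cs,_=cv2.findContours(m,0,2);k=max(cs,key=cv2.contourArea)
    b=cv2.boxPoints(cv2.minAreaRect(k)); P=cast(c,b,z)[:,:2]
    e=P-np.roll(P,1,0)
    print(n,b.round(1).tolist(),P.round(1).tolist(),'c',P.mean(0).round(1),'L',np.hypot(*e.T).round(1),'a',np.degrees(np.arctan2(e[:,1],e[:,0])).round(1))
    return P.mean(0)
reg=(xx>230)&(xx<330)
bl=(H>100)&(H<125)&(S>150)&reg
print('V down blue col',V[10:66,282].tolist()); print('orange col V',V[120:148,278].tolist())
vt=V[20,262]
quad(bl&(V>170),100,'bluetop'); o=(H>5)&(H<20)&(S>150)&reg
quad(o&(V>200),82,'stoptop')
white=(S<40)&(V>180)&reg
print('white cols row150..',[ (r,np.flatnonzero(white[r])[[0,-1]].tolist()) for r in (80,100,120,150,160,170,180,190,196)])
print('white col rows',[(q,np.flatnonzero(white[140:230,q])[[0,-1]]+140) for q in (250,262,275,290,297)])
E
python3 m1.py
```

```text
V down blue col [202, 177, 140, 113, 111, 116, 165, 188, 186, 186, 186, 187, 185, 187, 188, 173, 126, 128, 132, 132, 130, 131, 131, 130, 132, 130, 129, 140, 182, 187, 186, 186, 186, 186, 186, 187, 177, 167, 123, 104, 105, 107, 107, 106, 107, 94, 100, 106, 105, 104, 115, 186, 217, 215, 213, 212]
orange col V [218, 219, 220, 214, 142, 147, 142, 125, 111, 112, 112, 116, 160, 198, 213, 212, 211, 210, 209, 209, 190, 179, 214, 210, 208, 209, 207, 209]
bluetop [[256.29998779296875, 46.0], [257.6000061035156, 14.899999618530273], [309.1000061035156, 17.0], [307.8999938964844, 48.099998474121094]] [[558.9, 253.8], [566.9, 278.6], [612.1, 264.5], [605.3, 239.3]] c [585.8 259.1] L [48.7 26.  47.4 26. ] a [ 162.7   72.1  -17.3 -105.1]
stoptop [[239.89999389648438, 132.10000610351562], [308.0, 127.9000015258789], [308.70001220703125, 139.6999969482422], [240.60000610351562, 143.8000030517578]] [[520.1, 180.0], [591.5, 165.2], [589.5, 152.9], [517.4, 167.8]] c [554.6 166.5] L [12.5 72.9 12.5 73.7] a [ 77.3 -11.7 -99.2 168.3]
white cols row150.. [(80, [249, 308]), (100, [249, 306]), (120, [267, 305]), (150, [248, 303]), (160, [244, 302]), (170, [247, 301]), (180, [247, 301]), (190, [247, 300]), (196, [244, 299])]
white col rows [(250, array([141, 197])), (262, array([141, 198])), (275, array([142, 198])), (290, array([142, 199])), (297, array([142, 199]))]
```

Run:
```python
from h import *
c=camera_model('wrist');c['T']=np.load('w1.npy')
im=cv2.imread('pics/w1.png');g=cv2.cvtColor(im,cv2.COLOR_BGR2GRAY).astype(int)
P=cast(c,[(243.8,198.7),(300.2,199.9)],10);e=P[1]-P[0];print(P.round(1),np.hypot(*e[:2]),np.degrees(np.arctan2(e[1],e[0])))
for r in(100,150,190):print(r,'L',g[r,238:256].tolist(),'R',g[r,296:314].tolist())
print('wall', [g[4:22,q].tolist() for q in (260,285,305)])
P=cast(c,[(248,13.5),(320.5,14)],100)
print(P.round(1))
# shim top crude, visible?
for yaw in (-15,-16,-17):
  a=np.radians(yaw);ux=np.array([np.cos(a),np.sin(a)]);uy=np.array([-ux[1],ux[0]])
  m=cast(c,[(272,199.3)],10)[0,:2]
  print(yaw,'rack origin',(m+110*uy).round(1),'blue rel',[(np.array([585.8,259.1])-m-110*uy)@u for u in(ux,uy)])
```

```text
[[493.9  86.7  10. ]
 [568.6  64.8  10. ]] 77.92318638070346 -16.384142258278544
100 L [85, 84, 84, 84, 84, 83, 112, 170, 105, 80, 129, 214, 208, 204, 207, 207, 206, 206] R [203, 206, 207, 202, 205, 161, 213, 83, 78, 113, 238, 126, 122, 124, 124, 125, 124, 125]
150 L [87, 87, 86, 86, 86, 95, 125, 90, 78, 123, 208, 206, 197, 200, 198, 195, 194, 202] R [203, 207, 204, 162, 73, 89, 183, 209, 120, 124, 125, 125, 124, 124, 124, 124, 124, 125]
190 L [86, 89, 88, 85, 89, 131, 142, 78, 120, 202, 199, 194, 196, 193, 192, 196, 197, 199] R [133, 102, 83, 154, 236, 117, 123, 125, 125, 124, 124, 124, 125, 124, 124, 124, 124, 125]
wall [[204, 206, 201, 202, 206, 202, 184, 154, 109, 113, 112, 77, 91, 93, 92, 92, 91, 91], [210, 209, 208, 207, 205, 204, 198, 178, 146, 108, 115, 111, 80, 92, 93, 95, 94, 96], [198, 197, 199, 201, 204, 206, 204, 192, 170, 132, 111, 110, 92, 81, 94, 94, 92, 94]]
[[558.7 282.  100. ]
 [622.7 264.1 100. ]]
-15 rack origin [559.7 182. ] blue rel [np.float64(5.263535332946177), np.float64(81.22400037184818)]
-16 rack origin [561.5 181.5] blue rel [np.float64(1.9254146959677196), np.float64(81.28673738830489)]
-17 rack origin [563.4 180.9] blue rel [np.float64(-1.4132924409790613), np.float64(81.29120661151687)]
```

```bash
python3 -c "
from h import *
plan(523,-189,240,110)"
```

```text
travel cm [-31.62   7.66  -0.09] ang [ -0.04  -0.04 -35.09] clock 1.825 pos [531.4 136.3 239.3] rpy [-1.7995e+02 -3.0000e-02  7.4910e+01] w 85.3
```

```bash
python3 -m jog '{"angular":[[0,0,-8],[0,0,-16],[0,0,-24],[0,0,-32],[0,0,-35]],"travel":[[-6,1.5,0],[-12,3,0],[-18,4.5,0],[-24,6,0],[-30,7.5,0]],"fingers":[0,0,0,0,0]}'; python3 -m jog '{"angular":[[0,0,0],[0,0,0],[0,0,0]],"travel":[[0,0,0],[0,0,0],[0,0,0]],"fingers":[0,0,0]}'; python3 -c "
from h import *
c=camera_model('wrist');im=save('wrist','w2.png');np.save('w2.npy',c['T'])
cv2.imwrite('pics/w2b.png',cv2.resize(im[:,:,::-1],(800,600),interpolation=cv2.INTER_CUBIC))"
```

```text
clock: 2.45
eef_pos: [525.7, -175.2, 239.7]
tool_rot: [3.141, -0.0, 1.92]
force: [0.9, 0.8, 0.3]
width: 85.3
clock: 2.82
eef_pos: [525.9, -172.2, 239.4]
tool_rot: [3.141, -0.001, 1.919]
force: [-0.3, 1.0, -0.2]
width: 85.4
```

View pics/w2b.png

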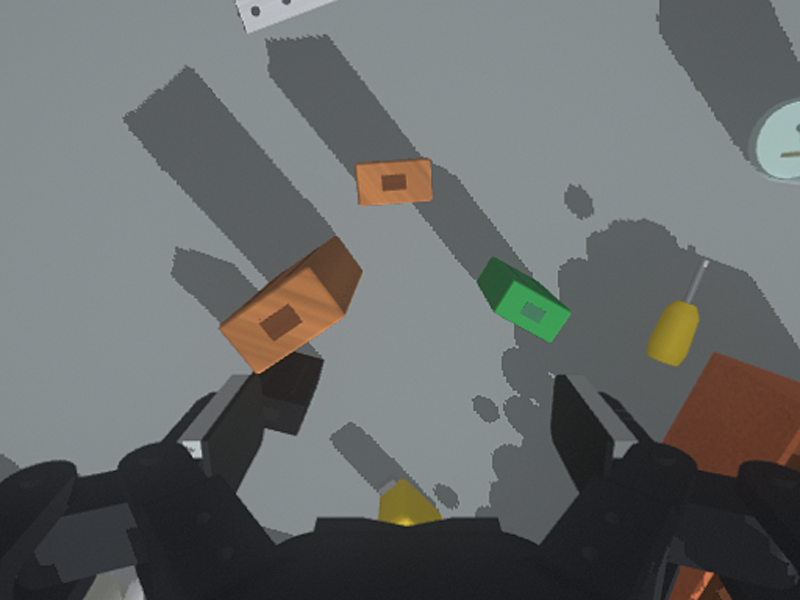

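Wrist view 2 (800-px scale): small shim top is at (394,182), clearly smaller than the tall wood (290,305); green is at (530,300) and black at (290,390). Measuring the shim and its clearance to the tall block.

Run:
```python
from h import *
c=camera_model('wrist');c['T']=np.load('w2.npy')
im=cv2.imread('pics/w2.png');H,S,V=[x.astype(int) for x in cv2.split(cv2.cvtColor(im,cv2.COLOR_BGR2HSV))]
m=((H>3)&(H<20)&(S>90)).astype(np.uint8); m[:, :220]=0;m[:90]=0;m[140:]=0;m[:,285:]=0
m=cv2.morphologyEx(m,cv2.MORPH_CLOSE,np.ones((9,9)))
k=max(cv2.findContours(m,0,2)[0],key=cv2.contourArea)
b=cv2.boxPoints(cv2.minAreaRect(k));P=cast(c,b,90)[:,:2];e=P-np.roll(P,1,0)
print(b.round(1).tolist(),P.round(1).tolist(),P.mean(0),np.hypot(*e.T),np.degrees(np.arctan2(e[:,1],e[:,0])))
T=cast(c,np.array([(220,328),(311,268),(347,312),(258,373)])/1.5625,130)[:,:2];print('tall',T.round(1).tolist(),np.hypot(*(T-np.roll(T,1,0)).T))
base=cast(c,np.array([(362,268)])/1.5625,60);print(base)
a=np.radians(110);C=P.mean(0)
print('tall rel tool x,y',[( (t-C)@[np.cos(a),np.sin(a)], (t-C)@[np.sin(a),-np.cos(a)]) for t in T])
plan(C[0],C[1],200,110)
```

```text
[[226.8000030517578, 104.0999984741211], [274.70001220703125, 100.5], [276.79998779296875, 128.10000610351562], [228.8000030517578, 131.60000610351562]] [[470.5, -119.8], [515.4, -99.9], [527.1, -124.9], [481.2, -145.4]] [ 498.54999987 -122.49464244] [27.73184024 49.07967876 27.65129601 50.2730426 ] [ 112.58298053   23.97550597  -64.94824897 -155.93647304]
tall [[426.4, -242.4], [468.9, -186.1], [498.2, -205.3], [456.9, -264.1]] [37.40604221 70.57624075 35.03750604 71.81588586]
[[ 497.03999692 -191.82217929   60.        ]]
tall rel tool x,y [(np.float64(-88.05023991401926), np.float64(-108.8081776082765)), (np.float64(-49.615547552076286), np.float64(-49.61544003178748)), (np.float64(-77.72004290077635), np.float64(-28.69262543538021)), (np.float64(-118.84205700074318), np.float64(-87.56962788692))]
travel cm [ 5.62 -0.86  3.94] ang [ 0.01 -0.05 -0.06] clock 2.875 pos [ 525.8 -172.4  239.4] rpy [ 1.7999e+02 -5.0000e-02  1.0994e+02] w 85.5
```

```bash
python3 -m jog '{"angular":[[0,0,-2],[0,0,-4],[0,0,-4],[0,0,-4]],"travel":[[4,-0.7,2],[5.6,-0.9,4],[5.6,-0.9,7],[5.6,-0.9,8]],"fingers":[0,0,0,0]}'; python3 -c "
from h import *
plan(498.5,-122.5,42,114)
c=camera_model('wrist');im=save('wrist','w3.png');np.save('w3.npy',c['T'])
cv2.imwrite('pics/w3b.png',cv2.resize(im[:,:,::-1],(640,480)))"
```

```text
clock: 3.38
eef_pos: [497.2, -123.3, 158.4]
tool_rot: [-3.14, -0.002, 1.987]
force: [0.2, -0.8, 0.9]
width: 85.2
travel cm [ 0.    0.17 11.64] ang [-0.11 -0.1  -0.13] clock 3.375 pos [ 497.2 -123.3  158.4] rpy [-1.7989e+02 -1.0000e-01  1.1387e+02] w 85.2
```

View pics/w3b.png

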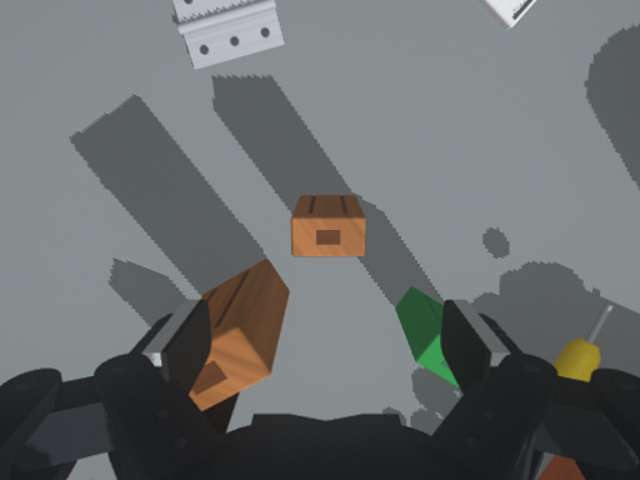

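Shim is square in view at (328,237), centred between the pads. Descending and gripping.

```bash
python3 -m jog '{"angular":[[0,0,0],[0,0,0],[0,0,0],[0,0,0],[0,0,0]],"travel":[[0,0.1,4],[0,0.1,8],[0,0.1,11],[0,0.1,11.6],[0,0.1,11.6]],"fingers":[0,0,0,0,0]}'; python3 -m jog '{"angular":[[0,0,0],[0,0,0],[0,0,0],[0,0,0],[0,0,0]],"travel":[[0,0,0],[0,0,0],[0,0,0],[0,0,0],[0,0,0]],"fingers":[0.6,0.8,1,1,1]}';python3 -m jog '{"angular":[[0,0,0],[0,0,0]],"travel":[[0,0,0],[0,0,-1]],"fingers":[1,1]}'
```

```text
clock: 4.05
eef_pos: [499.7, -124.9, 44.3]
tool_rot: [3.141, 0.001, 1.985]
force: [0.1, 0.4, 0.0]
width: 85.4
clock: 4.68
eef_pos: [499.8, -125.0, 45.1]
tool_rot: [3.14, 0.001, 1.985]
force: [-2.0, 0.1, 8.8]
width: 47.7
clock: 4.92
eef_pos: [498.7, -124.6, 54.0]
tool_rot: [-3.141, -0.0, 1.985]
force: [0.0, 0.2, -1.4]
width: 48.0
```

```bash
python3 -m jog '{"angular":[[0,0,0],[0,0,0],[0,0,0],[0,0,0]],"travel":[[0,0,-4],[0,0,-9],[0,0,-14],[0,0,-15]],"fingers":[1,1,1,1]}'; python3 -c "
from h import *
plan(565,187,200,73.6)
c=camera_model('wrist');im=save('wrist','w4.png');np.save('w4.npy',c['T'])
cv2.imwrite('pics/w4b.png',cv2.resize(im[:,:,::-1],(640,480)))"
```

```text
clock: 5.42
eef_pos: [501.0, -125.3, 207.3]
tool_rot: [3.136, 0.004, 1.985]
force: [-0.4, 0.6, -1.4]
width: 47.4
travel cm [26.02 18.42  0.74] ang [ 0.4   0.09 40.12] clock 5.425 pos [ 501.  -125.3  207.3] rpy [179.67   0.22 113.72] w 47.4
```

View pics/w4b.png

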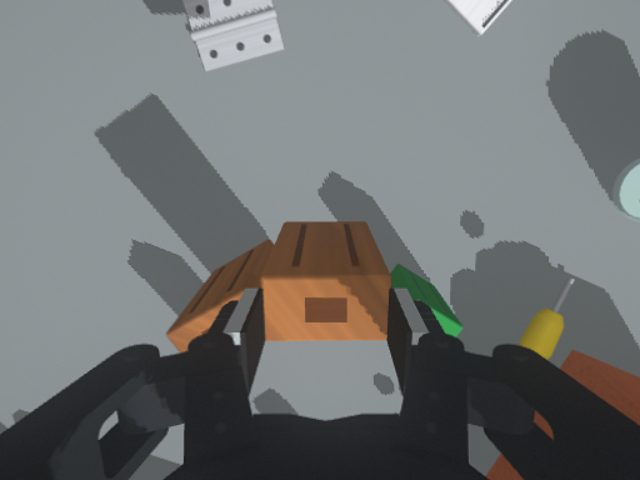

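Shim is held square; its top spans (262,277)-(390,340) in 640-px scale. Computing its offset in the tool frame.

Run:
```python
from h import *
c=camera_model('wrist');c['T']=np.load('w4.npy')
z=207.3+45
P=cast(c,np.array([(265,276.5),(390,276.5),(326,340.5),(264,340)])/1.25,z)[:,:2]
a=np.radians(113.7);d=P-[501,-125.3]
print(np.c_[d@[np.cos(a),np.sin(a)],d@[np.sin(a),-np.cos(a)]].round(1))
```

```text
[[ 16.1 -22.8]
 [ 16.   23.6]
 [-10.6  -0.2]
 [-10.3 -24.3]]
```

```bash
python3 -m jog '{"angular":[[0,0,8],[0,0,16],[0,0,24],[0,0,32],[0,0,40]],"travel":[[5,3.6,0],[10,7.2,0],[15,10.8,0],[20,14.4,0],[25,18,0]],"fingers":[1,1,1,1,1]}'; python3 -m jog '{"angular":[[0,0,0],[0,0,0]],"travel":[[0,0,0],[0,0,0]],"fingers":[1,1]}'; python3 -c "
from h import *
plan(576.3,225.9,130,73.6)"
```

```text
clock: 6.1
eef_pos: [562.2, 178.3, 202.0]
tool_rot: [-3.14, 0.002, 1.282]
force: [1.6, -0.7, -1.0]
width: 47.3
clock: 6.35
eef_pos: [561.9, 175.8, 202.1]
tool_rot: [-3.14, 0.003, 1.288]
force: [0.1, -0.9, -1.6]
width: 47.4
travel cm [ 5.23 -0.    7.19] ang [-0.12  0.16  0.18] clock 6.35 pos [561.9 175.8 202.1] rpy [-1.7988e+02  1.6000e-01  7.3780e+01] w 47.4
```

```bash
python3 -m jog '{"angular":[[0,0,0.2],[0,0,0.2],[0,0,0.2],[0,0,0.2]],"travel":[[2.5,0,1.5],[5.2,0,3],[5.2,0,4],[5.2,0,4]],"fingers":[1,1,1,1]}'; python3 -c "
from h import *
plan(576.3,225.9,130,73.6)
c=camera_model('wrist');im=save('wrist','w5.png');np.save('w5.npy',c['T'])
b=save('side','s5.png')
cv2.imwrite('pics/w5b.png',np.hstack([cv2.resize(im[:,:,::-1],(480,360)),cv2.resize(b[90:180,220:300,::-1],(320,360),interpolation=2)]))"
```

```text
clock: 6.85
eef_pos: [576.8, 224.8, 162.2]
tool_rot: [-3.14, 0.002, 1.282]
force: [-0.7, -0.3, -1.2]
width: 47.6
travel cm [ 0.1  -0.07  3.22] ang [-0.12  0.14 -0.17] clock 6.85 pos [576.8 224.8 162.2] rpy [-1.7988e+02  1.4000e-01  7.3430e+01] w 47.6
```

View pics/w5b.png

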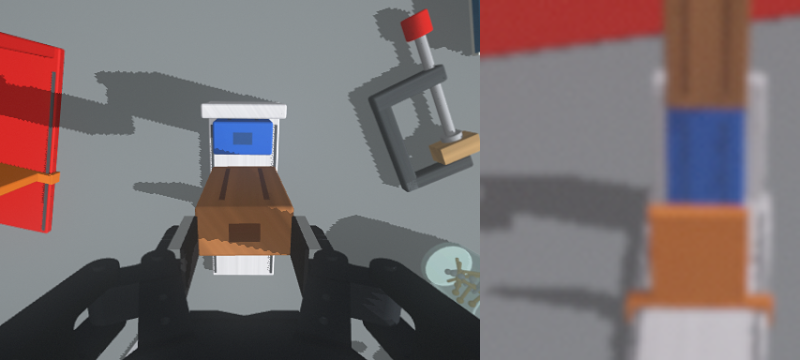

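Wrist (480-px scale): blue top is at (212-272, 121-154) and the shim's lower far edge at row 167, with a clear gap. Second and last measurement of blue, relative to the shim.

Run:
```python
from h import *
c=camera_model('wrist');c['T']=np.load('w5.npy')
im=cv2.imread('pics/w5.png');H,S,V=[x.astype(int) for x in cv2.split(cv2.cvtColor(im,cv2.COLOR_BGR2HSV))]
m=((H>100)&(H<125)&(S>150)).astype(np.uint8);m[:,:215]=0;m[:,300:]=0;m[:115]=0
m[170:]=0;m=cv2.morphologyEx(m,cv2.MORPH_CLOSE,np.ones((9,9)))
k=max(cv2.findContours(m,0,2)[0],key=cv2.contourArea);b=cv2.boxPoints(cv2.minAreaRect(k))
print(b.round(1).tolist())
print('V col',V[120:200,250].tolist()); print('col 236',V[150:200,236].tolist())
a=np.radians(73.43);u=np.array([[np.cos(a),np.sin(a)],[np.sin(a),-np.cos(a)]])
def rel(p,z):
    P=cast(c,p,z)[:,:2];return ((P-[576.8,224.8])@u.T).round(1).tolist()
print('blue',rel(b,100),cast(c,b,100)[:,:2].mean(0))
s=512/480
print('shim bottom far edge',rel(np.array([(211,167),(275,167)])*s,162.2-45),'top',rel(np.array([(196,206),(291,207)])*s,162.2+45))
print('wall top inner',rel(np.array([(202,117.5),(286,117.5)])*s,100))
```

```text
[[227.0, 127.0], [290.0, 127.0], [290.0, 164.0], [227.0, 164.0]]
V col [235, 234, 231, 229, 226, 214, 143, 115, 117, 127, 184, 204, 221, 218, 218, 218, 219, 219, 219, 219, 218, 178, 153, 155, 154, 154, 154, 155, 155, 155, 156, 154, 154, 157, 197, 217, 216, 216, 215, 217, 215, 218, 218, 180, 132, 231, 238, 235, 235, 235, 235, 234, 235, 235, 235, 237, 241, 162, 90, 96, 99, 98, 97, 98, 98, 99, 99, 99, 98, 99, 99, 99, 98, 98, 98, 98, 98, 97, 96, 97]
col 236 [214, 214, 213, 215, 215, 213, 215, 214, 215, 208, 140, 143, 145, 134, 144, 244, 238, 237, 237, 237, 237, 236, 236, 236, 236, 237, 240, 202, 89, 95, 98, 98, 98, 97, 98, 97, 98, 97, 97, 98, 97, 96, 97, 98, 97, 98, 95, 95, 88, 85]
blue [[51.1, -25.8], [51.1, 22.5], [22.3, 23.2], [22.3, -26.6]] [585.66210439 260.45943492]
shim bottom far edge [[15.0, -26.5], [15.0, 24.3]] top [[16.7, -23.8], [16.2, 23.2]]
wall top inner [[52.3, -34.5], [52.3, 34.0]]
```

```bash
python3 -m jog '{"angular":[[0,0,0],[0,0,0],[0,0,0],[0,0,0],[0,0,0]],"travel":[[0.35,-0.1,2],[0.35,-0.1,5],[0.35,-0.1,8],[0.35,-0.1,9.5],[0.35,-0.1,9.5]],"fingers":[1,1,1,1,1]}'; python3 -c "
from h import *
plan(577.3,228.4,55,73.6)
c=camera_model('wrist');im=save('wrist','w6.png')
b=save('scene','s6.png')
cv2.imwrite('pics/w6b.png',np.hstack([cv2.resize(im[:,:,::-1],(480,360)),cv2.resize(b[210:300,210:290,::-1],(320,360),interpolation=2)]))"
```

```text
clock: 7.58
eef_pos: [577.5, 229.5, 68.3]
tool_rot: [-3.141, 0.001, 1.282]
force: [-0.0, 0.2, -0.9]
width: 47.6
travel cm [-0.11  0.01  1.33] ang [-0.04  0.04 -0.13] clock 7.575 pos [577.5 229.5  68.3] rpy [-1.7996e+02  4.0000e-02  7.3470e+01] w 47.6
```

View pics/w6b.png

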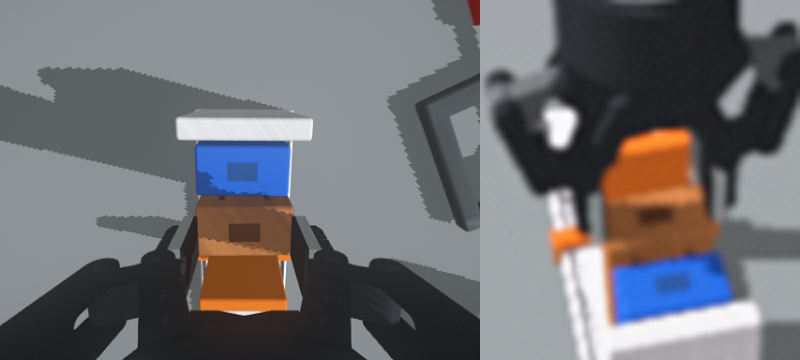

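Both blocks are square and in line: blue (196-290, 143-195), shim (196-292, 207-257), no contact force. Lowering slowly.

```bash
python3 -m jog '{"angular":[[0,0,0],[0,0,0],[0,0,0],[0,0,0],[0,0,0]],"travel":[[-0.05,0,0.5],[-0.05,0,0.9],[-0.05,0,1.1],[-0.05,0,1.2],[-0.05,0,1.2]],"fingers":[1,1,1,1,1]}'; python3 -m jog '{"angular":[[0,0,0],[0,0,0]],"travel":[[0,0,0.1],[0,0,0.1]],"fingers":[1,1]}'
```

```text
clock: 8.3
eef_pos: [577.6, 229.7, 56.5]
tool_rot: [-3.142, 0.0, 1.283]
force: [-0.4, 0.2, -1.2]
width: 48.0
clock: 8.55
eef_pos: [577.5, 229.7, 55.5]
tool_rot: [-3.141, 0.0, 1.283]
force: [-0.2, 0.1, -0.2]
width: 47.6
```

```bash
python3 -m jog '{"angular":[[0,0,0],[0,0,0]],"travel":[[0,0,0.1],[0,0,0.1]],"fingers":[1,1]}'; python3 -m jog '{"angular":[[0,0,0],[0,0,0]],"travel":[[0,0,0.05],[0,0,0.05]],"fingers":[1,1]}'
```

```text
clock: 8.8
eef_pos: [577.7, 229.9, 55.2]
tool_rot: [3.142, -0.001, 1.283]
force: [-1.1, 0.2, 4.9]
width: 47.4
clock: 9.05
eef_pos: [577.7, 230.0, 55.2]
tool_rot: [3.142, -0.001, 1.283]
force: [-2.7, -0.0, 10.0]
width: 47.2
```

```bash
python3 -m jog '{"angular":[[0,0,0],[0,0,0],[0,0,0],[0,0,0],[0,0,0]],"travel":[[0,0,0],[0,0,0],[0,0,0],[0,0,0],[0,0,0]],"fingers":[0.35,0.3,0.15,0,0]}'; python3 -m jog '{"angular":[[0,0,0],[0,0,0],[0,0,0],[0,0,0]],"travel":[[0,0,-2],[0,0,-6],[0,0,-12],[0,0,-15]],"fingers":[0,0,0,0]}'; python3 -m jog '{"angular":[[0,0,0],[0,0,0],[0,0,0],[0,0,0]],"travel":[[-6,0,0],[-12,0,0],[-15,0,0],[-15,0,0]],"fingers":[0.5,1,1,1]}';  python3 -c "
from h import *
plan(530,69,60,73.6)
c=camera_model('wrist');np.save('w7.npy',c['T']);im=save('wrist','w7.png')
b=save('scene','s7.png')
cv2.imwrite('pics/w7b.png',np.hstack([cv2.resize(im[:,:,::-1],(480,360)),cv2.resize(b[210:300,210:290,::-1],(320,360),interpolation=2)]))"
```

```text
clock: 9.68
eef_pos: [577.6, 229.6, 53.9]
tool_rot: [-3.142, 0.0, 1.283]
force: [0.6, 0.6, 0.5]
width: 85.2
clock: 10.18
eef_pos: [579.5, 229.7, 209.0]
tool_rot: [3.137, -0.004, 1.283]
force: [-0.3, -0.0, -0.3]
width: 85.6
clock: 10.68
eef_pos: [534.9, 82.6, 205.9]
tool_rot: [3.14, -0.0, 1.278]
force: [-0.5, 0.7, 0.5]
width: 12.2
travel cm [-1.45 -0.1  14.59] ang [ 0.1  -0.03 -0.39] clock 10.675 pos [534.9  82.6 205.9] rpy [ 1.799e+02 -3.000e-02  7.321e+01] w 12.2
```

View pics/w7b.png

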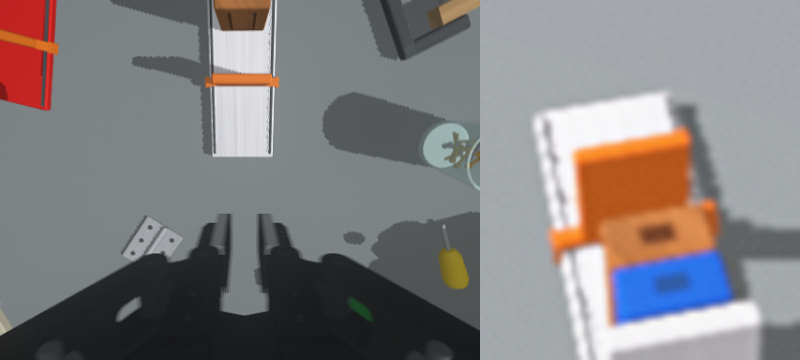

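Shim stands upright and square beside blue, with the stop behind it. Descending behind the stop with shut fingers.

```bash
python3 -m jog '{"angular":[[0,0,-0.3],[0,0,-0.3],[0,0,-0.3],[0,0,-0.3]],"travel":[[0,-0.1,5],[0,-0.1,10],[0,-0.1,15],[0,-0.1,16]],"fingers":[1,1,1,1]}'; python3 -m jog '{"angular":[[0,0,0],[0,0,0],[0,0,0],[0,0,0]],"travel":[[2,0,0],[4,0,0],[5.5,0,0],[5.5,0,0]],"fingers":[1,1,1,1]}'; python3 -c "
from h import *
s=read_state();d=s['eef_pos'][:2]-[562.3,181.3];print('rack x,y',d@[.959,-.282],d@[.282,.959])
plan(571,207,45,73.6)"
```

```text
clock: 11.28
eef_pos: [532.1, 87.6, 41.5]
tool_rot: [-3.136, 0.001, 1.291]
force: [0.3, 0.2, 0.1]
width: 0.3
clock: 11.78
eef_pos: [550.2, 141.7, 44.8]
tool_rot: [3.14, -0.002, 1.292]
force: [-0.3, -0.1, -0.7]
width: 0.3
rack x,y -0.4478510810870624 -41.35617264344623
travel cm [ 6.85  0.21 -0.  ] ang [ 0.08 -0.1   0.45] clock 11.775 pos [550.2 141.7  44.8] rpy [ 1.7992e+02 -1.0000e-01  7.4050e+01] w 0.3
```

```bash
python3 -m jog '{"angular":[[0,0,0.3],[0,0,0.3],[0,0,0.3],[0,0,0.3],[0,0,0.3]],"travel":[[0.6,0,0],[1.2,0,0],[1.8,0.1,0],[2.4,0.1,0],[3,0.1,0]],"fingers":[1,1,1,1,1]}'; python3 -m jog '{"angular":[[0,0,0],[0,0,0],[0,0,0],[0,0,0],[0,0,0]],"travel":[[0.4,0,0],[0.8,0,0],[1.2,0,0],[1.6,0,0],[1.6,0,0]],"fingers":[1,1,1,1,1]}'; python3 -c "
from h import *
s=read_state();d=s['eef_pos'][:2]-[562.3,181.3];print('rack x,y',d@[.959,-.282],d@[.282,.959])"
```

```text
clock: 12.4
eef_pos: [558.3, 167.4, 44.0]
tool_rot: [-3.141, 0.001, 1.283]
force: [-1.9, -2.3, 1.7]
width: -0.2
clock: 13.02
eef_pos: [563.6, 183.6, 44.0]
tool_rot: [3.141, -0.001, 1.284]
force: [-0.7, 0.0, 1.0]
width: -0.0
rack x,y 0.6106258051365505 2.55024729030583
```

```bash
python3 -m jog '{"angular":[[0,0,0],[0,0,0],[0,0,0],[0,0,0],[0,0,0]],"travel":[[0.2,0,0],[0.4,0,0],[0.6,0,0],[0.8,0,0],[1,0,0]],"fingers":[1,1,1,1,1]}'; python3 -m jog '{"angular":[[0,0,0],[0,0,0],[0,0,0],[0,0,0]],"travel":[[0.1,0,0],[0.2,0,0],[0.3,0,0],[0.4,0,0]],"fingers":[1,1,1,1]}'; python3 -c "
from h import *
s=read_state();d=s['eef_pos'][:2]-[562.3,181.3];print('rack x,y',d@[.959,-.282],d@[.282,.959])
im=save('scene','s8.png');b=save('side','b8.png')
cv2.imwrite('pics/w8b.png',np.hstack([cv2.resize(im[210:300,210:290,::-1],(400,450),interpolation=2),cv2.resize(b[90:180,220:300,::-1],(400,450),interpolation=2)]))"
```

```text
clock: 13.65
eef_pos: [566.6, 192.3, 44.1]
tool_rot: [3.141, -0.0, 1.283]
force: [-0.3, -1.5, 1.0]
width: -0.3
clock: 14.15
eef_pos: [567.5, 196.2, 44.1]
tool_rot: [3.141, -0.0, 1.283]
force: [0.7, -2.3, 0.5]
width: 0.3
rack x,y 0.78193068254331 15.760998296611781
```

View pics/w8b.png

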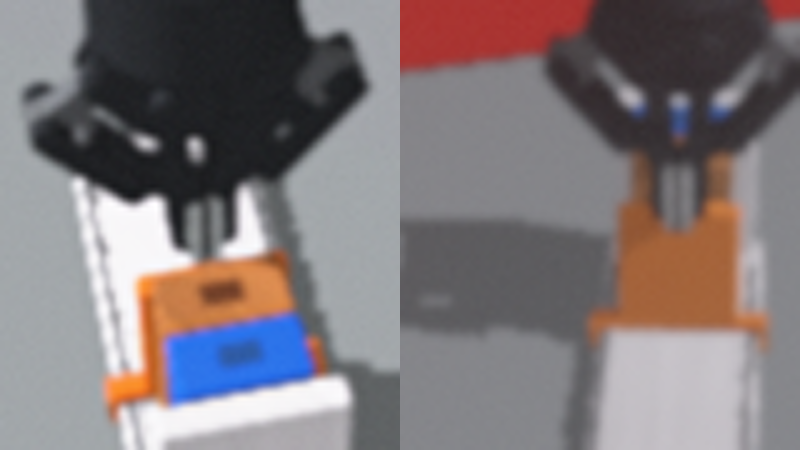

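The stop is close behind the shim, with both blocks upright. Pushing on slowly until the force rises.

```bash
for i in 1; do python3 -m jog '{"angular":[[0,0,0],[0,0,0],[0,0,0],[0,0,0]],"travel":[[0.1,0,0],[0.2,0,0],[0.3,0,0],[0.3,0,0]],"fingers":[1,1,1,1]}'; done; python3 -m jog '{"angular":[[0,0,0],[0,0,0],[0,0,0]],"travel":[[0.1,0,0],[0.2,0,0],[0.2,0,0]],"fingers":[1,1,1]}'
```

```text
clock: 14.75
eef_pos: [568.2, 199.3, 44.1]
tool_rot: [3.141, -0.0, 1.283]
force: [0.8, -2.4, 1.4]
width: -0.1
clock: 15.12
eef_pos: [568.8, 201.1, 44.1]
tool_rot: [3.141, -0.0, 1.283]
force: [1.4, -2.0, 1.6]
width: -0.3
```

```bash
python3 -m jog '{"angular":[[0,0,0],[0,0,0],[0,0,0]],"travel":[[0.1,0,0],[0.15,0,0],[0.15,0,0]],"fingers":[1,1,1]}'; python3 -m jog '{"angular":[[0,0,0],[0,0,0],[0,0,0]],"travel":[[0.1,0,0],[0.15,0,0],[0.15,0,0]],"fingers":[1,1,1]}'
```

```text
clock: 15.5
eef_pos: [569.1, 202.1, 44.0]
tool_rot: [3.142, 0.0, 1.283]
force: [0.9, -4.0, 2.8]
width: 0.4
clock: 15.88
eef_pos: [569.5, 203.4, 44.0]
tool_rot: [3.142, 0.001, 1.283]
force: [0.2, -5.6, 2.8]
width: -0.0
```

```bash
python3 -m jog '{"angular":[[0,0,0],[0,0,0],[0,0,0]],"travel":[[0.1,0,0],[0.15,0,0],[0.15,0,0]],"fingers":[1,1,1]}'; python3 -m jog '{"angular":[[0,0,0],[0,0,0],[0,0,0]],"travel":[[0.1,0,0],[0.1,0,0],[0.1,0,0]],"fingers":[1,1,1]}'; python3 -m jog '{"angular":[[0,0,0],[0,0,0],[0,0,0]],"travel":[[0.1,0,0],[0.1,0,0],[0.1,0,0]],"fingers":[1,1,1]}'
```

```text
clock: 16.25
eef_pos: [569.5, 203.4, 44.0]
tool_rot: [-3.141, 0.002, 1.282]
force: [0.2, -8.7, 3.4]
width: -0.2
clock: 16.62
eef_pos: [569.5, 203.4, 44.0]
tool_rot: [-3.141, 0.004, 1.282]
force: [-0.6, -8.6, 3.8]
width: 0.2
clock: 17.0
eef_pos: [569.5, 203.5, 44.0]
tool_rot: [-3.141, 0.005, 1.281]
force: [-2.0, -9.9, 6.1]
width: -0.3
```

Position is stationary while force rises to about 10 N, so the stack is tight. Backing off, rising clear and checking.

```bash
python3 -m jog '{"angular":[[0,0,0],[0,0,0],[0,0,0],[0,0,0],[0,0,0]],"travel":[[-1,0,0],[-4,0,0],[-8,0,-1],[-9,0,-6],[-10,0,-12]],"fingers":[1,1,1,1,1]}'; python3 -m jog '{"angular":[[0,0,0],[0,0,0],[0,0,0],[0,0,0]],"travel":[[-1,0,-4],[-1,0,-6],[-1,0,-6],[-1,0,-6]],"fingers":[1,1,1,1]}'; python3 -c "
from h import *
c=camera_model('wrist');np.save('w9.npy',c['T'])
w=save('wrist','w9.png');im=save('scene','s9.png')
cv2.imwrite('pics/w9b.png',np.hstack([cv2.resize(im[210:300,210:290,::-1],(360,405),interpolation=2),cv2.resize(w[:200,170:370,::-1],(405,405),interpolation=2)]))"
```

```text
clock: 17.62
eef_pos: [540.4, 112.7, 164.2]
tool_rot: [-3.137, -0.001, 1.284]
force: [1.2, 1.5, -0.9]
width: 0.0
clock: 18.12
eef_pos: [538.2, 103.0, 222.8]
tool_rot: [-3.139, -0.0, 1.285]
force: [-0.3, 0.5, 0.0]
width: -0.5
```

View pics/w9b.png

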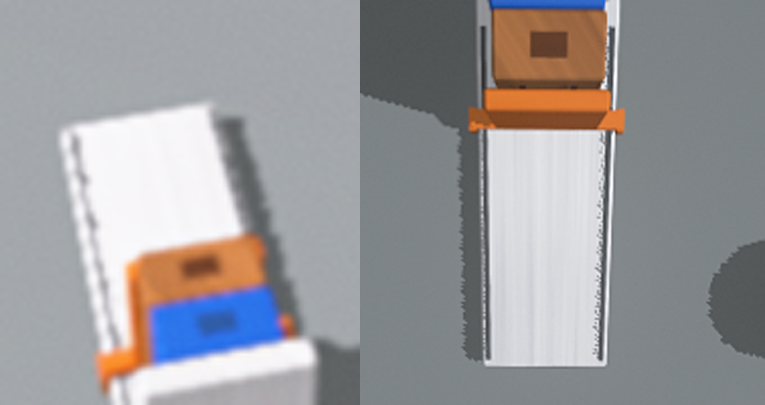

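Run:
```python
from h import *
c=camera_model('wrist');c['T']=np.load('w9.npy')
a=cast(c,[(263,54.5)],82)[0];b=cast(c,[(263,180.5)],10)[0];s=cast(c,[(263,40.5),(263,4.5)],100)
u=np.array([.282,.959])
print('stop back y',(a-b)[:2]@u-110,'shim top y',[(p-b)[:2]@u-110 for p in s])
finish_job()
```

```text
stop back y 31.20331981924241 shim top y [np.float64(40.10098876471713), np.float64(68.22424656642508)]
the job is handed in; nothing more can be done
```

I put the smaller wooden shim upright in the rack, square beside the blue packer. I then pushed the orange stop home with the shut fingers, moved the arm clear and handed the job in at about 18 s.

- **Placing:** I lowered the shim in small steps until the force showed it touching the rack (5–10 N), then let go.
- **Pushing:** at the end of the push the tool stopped moving while the force rose to about 10 N, so the stop, shim, blue packer and wall were tight together.
- **Last camera check:** the stop's back face is at rack y ≈ 31 mm, against 32 mm when fully tight. The shim's top spans about 40 to 68 mm, against 42 to 70 mm. The differences of 1–2 mm are within the camera calibration's accuracy.
- **Upright:** both blocks looked upright and square in the last pictures. No check failed.

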